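# Third hand at the algae pad holder

## Task

Pick up the longer of the two aluminium retaining bars by its rib and lay it flat across the two end rests of the black algae pad holder, centred between them and not yet pushing on the sprung backing strip. Then, keeping it flat on both rests, press it squarely against the strip with a steady force of about 8 newtons, never pushing the strip to the end of its travel, hold it so for at least two seconds, and finish while still holding it pressed with the fingers, so that a colleague can screw it down. Leave everything else on the shelf where it is.

Things in the scene. Friction and masses are not known exactly. Their poses are not given: they have to be found in the camera images.
- holder: Black plastic algae pad holder, fixed, 140 (x) by 200 (y) by 38 mm high. Origin: centre of its underside, on the shelf. Own +x: pressing direction, towards strip and rear wall (wall at x = 62 to 70 mm). Two end rests: level rails along x, x = -62 to +62 mm, 22 mm wide, centred at y = +85 and -85 mm, top 30 mm above the shelf; free in front of the strip (x = -62 to 0 mm).
- bar_grip (a point): Centre of the rib of the LONG aluminium bar (loose, 0.2 kg): flat bar 200 mm long (y), 24 wide (x), 12 thick, with an upright rib 50 long (y), 14 thick (x), 32 tall in the middle of its top. Point is 28 mm above the bar's underside, 16 below the rib's top; y along the bar, z up. Starts flat on the shelf, rib up; on the rests the point is 58 mm above the shelf. Same either way round.
- strip (a joint): How far the sprung backing strip has been pushed back, in m: 0 at rest, grows as it is pushed along the holder's +x, stops at 0.040. A linear spring without preload or friction, 400 N/m: 8 N pushes it back 20 mm (0.020).
- strip_face (a point): Middle of the flat front face (looks to holder's -x) of the grey sprung strip, 36 mm above the shelf = mid-thickness of a bar lying on the rests; moves with the strip. At rest at x = 0, y = 0 in the holder's frame; same axes. Strip: 140 mm long (y), 10 mm thick (x), between the rests, its top 40 mm above the shelf (2 mm below the bar's top).
- short_bar_grip (a point): Centre of the rib of the SHORT bar (bystander, loose): as the long bar, but only 120 mm long, too short to reach across the rests. Leave it alone.
- dish: Stainless steel feeding dish, 104 mm across, 26 mm high, loose; origin at the centre of its underside. Bystander.
- tower_low: Lower of two stacked round terracotta ceramic shrimp towers, 84 mm across, 54 mm high, loose; origin at the centre of its underside. Bystander.
- tower_top: Upper shrimp tower, same size, standing on the lower one. Bystander.
- jar: Clear glass jar with a twist cap, 72 mm across, 110 mm high, loose; origin at the centre of its underside. Bystander.
- screwdriver: Screwdriver lying on the shelf, loose. Bystander.

How it is judged:
By the outcome, as a careful person would: the job done as asked, in the order asked, and still so for the second after the job is handed in, while the arm keeps its last pose, push and grip.
It also fails if it takes over 48 s, if anything falls off the work surface, if the arm or the gripper's body presses on something with over 40 N, if the wrist force passes 120 N, or if a joint passes its speed limit or range.

## Robot

A 7-joint arm with a two-finger parallel gripper is mounted at the origin on the work surface. World frame = base frame: x ahead of the robot, y to its left, z up, the work surface at z = 0. Lengths are in m, angles in rad, forces in N, time in s.
With the tool pointing down it reaches from about 0.35 to 0.9 m from the base axis. Payload 8.1 kg.
Tool frame: the origin (TCP) lies at the very end of the fingers, on their centre line; the grasp point (between the pads) lies 19 mm behind it (arm.tcp_to_grasp is the z of the grasp point in the tool frame, in m); z points along the fingers, y is the line along which they close (so a half turn about z gives the same grasp; the last joint's range is limited). The gripper opens to 92 mm and grips with 3 to 60 N. Pads are 19 mm wide; open, the fingers measure 130 mm over their backs; the gripper's body (75 mm by 190 mm) begins 47 mm behind the grasp point.
Start: joints at [-1.221, 0.434, 0.025, 1.573, -0.012, 1.134, -0.075], TCP at [0.273, 0.562, 0.227] pointing down, gripper open.
Joint ranges: [-2.62, 2.62], [-0.44, 2.09], [-1.27, 1.32], [0.08, 2.57], [-1.32, 4.46], [0.12, 2], [-2.74, 2.74]. Speed limits (rad/s): [2.22, 2.22, 3.01, 3.01, 3.14, 3.14, 3.14].

## Interface

Orientations are given as a rotation vector (axis times angle).
In Python, from cell import readout, vision, sign_off, arm gives the robot as it stands. The module is installed in compiled form; this text tells all that it offers.
- The arm moves only by the shell command python3 -m creep 'ROWS' [FORCE]. ROWS is JSON, a list of rows, each a list of 5 numbers: the shift along the tool's x, y, z in units of 4 cm (1.0 is 4 cm), then the turn about the tool's z in units of 4 degrees (1.0 is 4 degrees), then the opening, from 0 (shut) to 1 (fully open). A call has 1 to 12 rows; each row shifts and turns the commanded pose from where the row before left it, along the tool's axes as they then stand; what a row does not reach is not made up. A row lasts 1/8 s, in which the tool goes at most 62.5 mm and 10.7 degrees, less where a joint would pass 70% of its speed; a pose out of reach is approached as far as the arm can. A call with a number of a shift or a turn outside -1 to 1 is refused whole. A call with a gripper value outside its range is refused whole. The fingers move at their own pace and stop on an object; FORCE is the grip in N (left out, the last holds). Time passes only in rows, so rows that do not move let the fingers close. It gives the time, the measured TCP pose, the force, the opening and the grip force at its end, in the units of the state.
- readout.observe(): the state, without advancing time (a new reading comes with each control period).
- vision.get_image(name): name is "scene" or "top" or "wrist"; returns a dict with "pixels" (400x640x3 uint8, blue, green, red), "z_map" (400x640 float32, m along the optical axis (not along the pixel's ray), 0 where there is no reading), "camera_matrix" (3x3 intrinsics, pixels), "position" and "rotation" of the camera in the world. Camera axes: x right, y up, looking along -z (the intrinsics and any distortion apply to the point x, -y, -z); pixel columns grow to the right and rows downward; lengths in m; the calibration is good to about 2 mm. A picture is of the moment at which its call begins.
- sign_off(): hands the job in; it is judged then, once.
The state is a dict: "clock": time; "joints": joint angles; "dq": joint speeds; "joint_efforts": joint torques, N m; "position": TCP position; "ee_rot": TCP orientation; "force": force on the tool from outside, world axes, zero at the start; "ft_torque": the same for the moment, N m; "width": opening from 0.0 (shut) to 1.0 (fully open); "gripper_force": force on a finger pad.
Only numpy, scipy, OpenCV 4.12 (cv2) and the standard library are available. Lean on these libraries where they do the work, as an engineer would, in place of code of your own. Each camera call takes 0.05 s, during which the arm holds its last target. There are 200 camera calls.

## Working session

There is one attempt and no reset: what is moved stays moved. The work goes in short steps, Python scripts to look and compute and a shell command to move; the robot and the scene stay as the last step left them, time stands still between calls to the robot, and variables do not carry over. Pictures are saved under pics/ and viewed, at most 10 in all, crops included, and the job is handed in when it is done.

```bash
mkdir -p pics; cat > h.py <<'E'
import numpy as np, cv2
from cell import readout, vision, sign_off, arm
def pts(im):
    z=im["z_map"].astype(float);K=im["camera_matrix"];v,u=np.mgrid[:400,:640]
    c=np.stack([(u-K[0,2])/K[0,0]*z,-(v-K[1,2])/K[1,1]*z,-z],-1)
    return c@np.array(im["rotation"]).T+im["position"]
E
python3 - <<'E'
from h import *
for n in("top","scene"):
    im=vision.get_image(n);cv2.imwrite(f"pics/{n}1.png",im["pixels"]);np.save(n+"_p.npy",pts(im));np.save(n+"_c.npy",im["pixels"])
    print(n,im["position"],im["rotation"])
s=readout.observe();print({k:np.round(v,3) for k,v in s.items()},arm.tcp_to_grasp)
E
```

```text
Traceback (most recent call last):
  File "h.py", line 6, in pts
    return c@np.array(im["rotation"]).T+im["position"]
           ~~~~~~~~~~~~~~~~~~~~~~~~~~~~^~~~~~~~~~~~~~~
ValueError: operands could not be broadcast together with shapes (400,640) (3,)
```

View pics/top1.png

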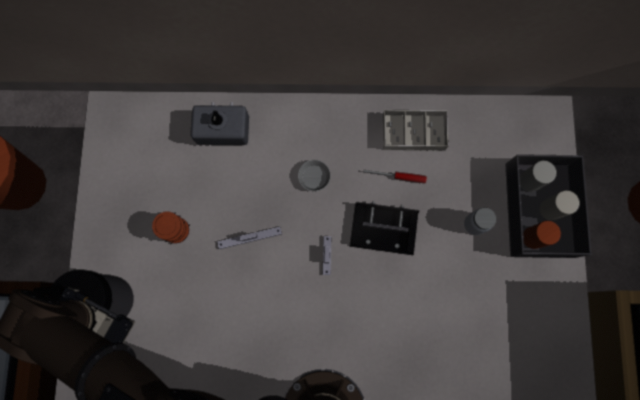

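The top view shows the long bar at about (249,238), the short one at (327,255), and the holder at (385,228). The rotation is given as a rotation vector, so I'll convert it.

```bash
sed -i 's/np.array(im\["rotation"\]).T/cv2.Rodrigues(np.array(im["rotation"],float))[0].T/' h.py
python3 - <<'E'
from h import *
for n in("top","scene"):
    im=vision.get_image(n);p=pts(im);c=im["pixels"];np.save(n+"_p.npy",p);np.save(n+"_c.npy",c)
    if n=="scene": cv2.imwrite("pics/scene1.png",c)
    else:
        cv2.imwrite("pics/top2.png",cv2.convertScaleAbs(cv2.resize(c[130:290,200:440],(800,533),interpolation=cv2.INTER_CUBIC),alpha=2))
        for u,v in((249,238),(219,244),(281,231),(327,255),(385,228),(372,215),(402,218),(310,176)):print(u,v,p[v,u].round(4))
    print(n,im["position"],im["rotation"])
s=readout.observe();print({k:np.round(v,3) for k,v in s.items()},arm.tcp_to_grasp)
E
```

```text
249 238 [0.5122 0.2335 0.0361]
219 244 [0.495  0.3294 0.0135]
281 231 [0.5398 0.1393 0.004 ]
327 255 [ 0.4627 -0.006   0.0468]
385 228 [ 0.5497 -0.1827  0.0326]
372 215 [ 0.591  -0.1435  0.025 ]
402 218 [ 0.5868 -0.2393  0.0026]
310 176 [0.7189 0.0524 0.0018]
top [ 0.31205145 -0.01522843  1.59948347] [ 0.16156273 -0.13939838 -1.55022332]
scene [1.21256403 0.08696726 0.96885799] [0.4500594  0.50033334 1.65911033]
{'clock': np.float64(0.15), 'joints': array([-1.221,  0.435,  0.025,  1.574, -0.012,  1.134, -0.075]), 'dq': array([-0.001, -0.002,  0.001, -0.002, -0.001,  0.001,  0.002]), 'joint_efforts': array([ 2.0000e-03, -6.6826e+01,  9.8600e-01, -3.1469e+01, -6.0000e-02,
        3.9000e-02,  0.0000e+00]), 'position': array([0.273, 0.562, 0.226]), 'ee_rot': array([-7.050e-01, -3.061e+00,  2.000e-03]), 'force': array([ 0.519,  0.406, -0.843]), 'ft_torque': array([ 0.01 ,  0.011, -0.021]), 'gripper_force': np.float64(0.0), 'width': np.float64(1.002)} -0.0188
```

View pics/scene1.png

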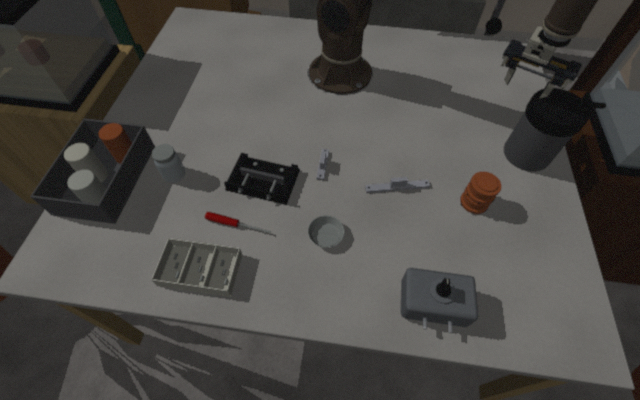

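View pics/top2.png

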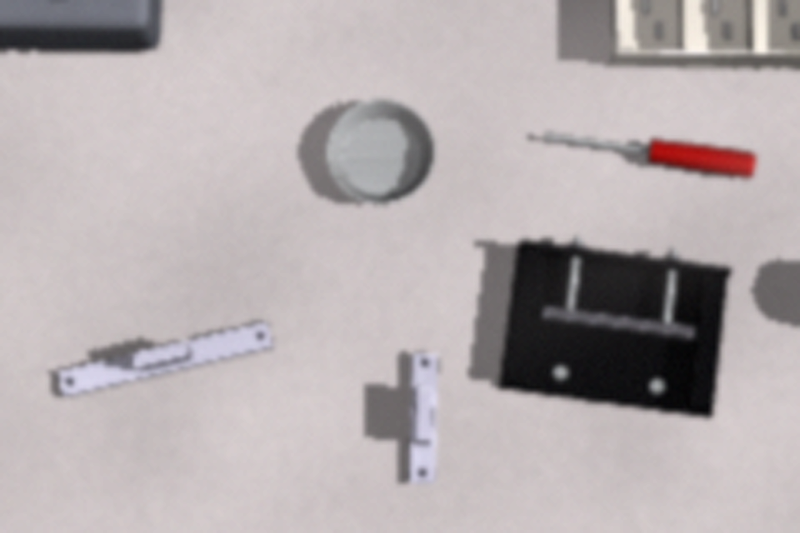

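The views agree. The holder's wall is on the world +x side with the grey strip mid-holder at crop (545,312)-(693,332). The long bar runs from crop (62,383) to (265,335). Next I'll fit their poses.

```bash
python3 - <<'E'
from h import *
for n in("top","scene"):
    p=np.load(n+"_p.npy");c=np.load(n+"_c.npy").astype(int)
    X,Y,Z=p[...,0],p[...,1],p[...,2]
    ok=(Z>-.02)&(Z<.12)
    def rect(m,l):
        q=p[m][:,:2].astype(np.float32)
        r=cv2.minAreaRect(q);b=cv2.boxPoints(r);e=max((b[1]-b[0],b[2]-b[1]),key=np.linalg.norm)
        print(n,l,len(q),np.round(r[0],4),np.round(r[1],4),"longdir deg",np.degrees(np.arctan2(e[1],e[0])).round(1),"zmed",np.median(p[m][:,2]).round(3),"zp95",np.percentile(p[m][:,2],95).round(3),"mean",q.mean(0))
    tab=np.median(Z[ok&(abs(X-.45)<.03)&(abs(Y-.15)<.03)]);print("table",tab)
    roi=ok&(abs(X-.515)<.06)&(abs(Y-.235)<.13)
    med=np.median(c[(ok&(abs(X-.43)<.02)&(abs(Y-.2)<.1))].reshape(-1,3),0);print(med)
    b=roi&(c[...,0]>c[...,2]+8)&(c[...,0]>100)
    rect(b,"bar")
    rect(roi&(Z>tab+.028)&(Z<tab+.06),"rib")
    h=ok&(abs(X-.55)<.14)&(abs(Y+.18)<.16)&(c.max(-1)<60)&(Z>tab+.02)
    rect(h,"holder>20mm")
    print(c[238,255],c[226,385])
E
```

```text
table 0.0001188813928341137
[ 99.  98. 103.]
top bar 167 [0.5167 0.2375] [0.0176 0.1891] longdir deg -75.6 zmed 0.012 zp95 0.043 mean [0.51618224 0.23765208]
top rib 92 [0.5186 0.2375] [0.015  0.0515] longdir deg -76.8 zmed 0.043 zp95 0.048 mean [0.517753   0.23624387]
top holder>20mm 1047 [ 0.5564 -0.1816] [0.1929 0.1382] longdir deg 82.9 zmed 0.032 zp95 0.043 mean [ 0.5646935  -0.18350746]
[84 76 78] [50 46 47]
table 0.0016219154069213593
[107. 110. 112.]
scene bar 2 [0.5247 0.2359] [0.1657 0.    ] longdir deg 103.1 zmed 0.013 zp95 0.015 mean [0.52473813 0.23592965]
scene rib 111 [0.5156 0.2367] [0.0182 0.0508] longdir deg -77.5 zmed 0.044 zp95 0.048 mean [0.5177189 0.2366764]
scene holder>20mm 1017 [ 0.5576 -0.1801] [0.192  0.1398] longdir deg 82.4 zmed 0.032 zp95 0.041 mean [ 0.5718029  -0.17927271]
[111 114 116] [102 104 105]
```

```bash
python3 -m creep '[[-0.45,-0.23,0,0,1],[-0.9,-0.46,0,0,1],[-0.9,-0.46,0,0,1],[-0.9,-0.46,0,0,1],[-0.9,-0.46,0,0,1],[-0.9,-0.46,0,0,1],[-0.9,-0.46,0,0,1],[-0.9,-0.46,0,0,1],[-0.9,-0.46,0,0,1],[-0.9,-0.47,0,0,1],[-0.5,-0.27,0,0,1],[0,0,0,1,1]]'
python3 -m creep '[[0,0,0,1,0.6],[0,0,0.3,1,0.6],[0,0,0.3,1,0.6],[0,0,0.3,1,0.6],[0,0,0.3,1,0.6],[0,0,0.3,1,0.6],[0,0,0.3,1,0.6],[0,0,0.2,1,0.6],[0,0,0,1,0.6],[0,0,0,1,0.6],[0,0,0,1,0.6],[0,0,0,0.8,0.6]]'
cat > w.py <<'E'
from h import *
import sys
s=readout.observe();im=vision.get_image("wrist");p=pts(im)
cv2.imwrite(sys.argv[1],im["pixels"])
R=cv2.Rodrigues(s["ee_rot"])[0]
print(s["clock"],s["position"].round(4),"xt",R[:,0].round(3),"yt",R[:,1].round(3),"zt",R[:,2].round(3),s["force"].round(2),s["joints"].round(2))
np.save("w_p.npy",p);np.save("w_c.npy",im["pixels"])
E
python3 w.py pics/w1.png
```

```text
clock: 1.65
position: [0.5191, 0.232, 0.2268]
ee_rot: [0.822, 3.031, -0.002]
force: [-0.4, 0.4, -0.3]
width: 0.996
gripper_force: 0.0
clock: 3.15
position: [0.5176, 0.2346, 0.1468]
ee_rot: [1.963, 2.453, -0.001]
force: [-0.7, 0.0, -0.5]
width: 0.6
gripper_force: 0.0
3.15 [0.5176 0.2346 0.1468] xt [-0.219  0.976 -0.   ] yt [ 0.976  0.219 -0.   ] zt [-0. -0. -1.] [-0.72  0.04 -0.49] [-0.77  0.43  0.34  1.83 -0.18  0.91 -0.12]
```

View pics/w1.png

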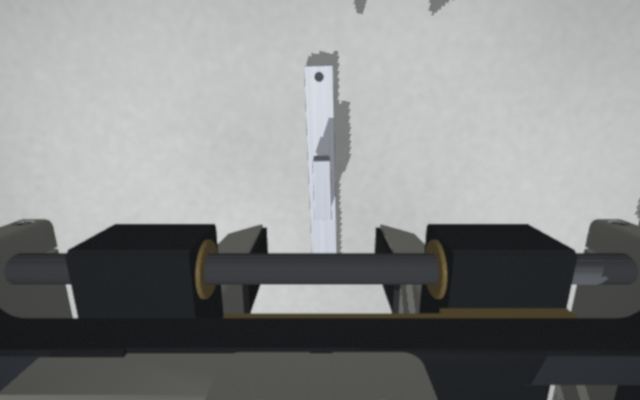

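The wrist view shows the long bar running vertically between the open fingers, with the rib end at about (320,160). It's nearly aligned. I'll measure it from this picture's depth.

```bash
python3 - <<'E'
from h import *
p=np.load("w_p.npy");p=p[(slice(0,250),slice(270,370))].reshape(-1,3)
p=p[abs(p[:,2])<.07]
for l,m in(("rib",(p[:,2]>.038)&(p[:,2]<.05)),("bar",(p[:,2]>.008)&(p[:,2]<.016))):
    q=p[m];r=cv2.minAreaRect(q[:,:2].astype(np.float32));print(l,len(q),np.round(r,4) if 0 else r,cv2.boxPoints(r).round(4).tolist(),np.median(q[:,2]))
    t=q[:,:2];v=np.linalg.svd(t-t.mean(0),full_matrices=False)[2][0];print(t.mean(0),np.degrees(np.arctan2(*v[::-1])))
E
```

```text
rib 1030 ((0.5172139406204224, 0.23763738572597504), (0.013974529691040516, 0.05016695708036423), 14.402161598205566) [[0.5041999816894531, 0.26019999384880066], [0.516700029373169, 0.21160000562667847], [0.5302000045776367, 0.2151000052690506], [0.5177000164985657, 0.263700008392334]] 0.04516330719807399
[0.51692091 0.23867834] -75.80543107592274
bar 3826 ((0.5129530429840088, 0.25400224328041077), (0.024025604128837585, 0.16585934162139893), 14.402767181396484) [[0.48069998621940613, 0.3312999904155731], [0.5218999981880188, 0.17069999873638153], [0.545199990272522, 0.17669999599456787], [0.5040000081062317, 0.33730000257492065]] 0.013233495967101744
[0.50954062 0.26751045] 104.45471161891267
```

```bash
python3 -m creep '[[0.075,0,0.3,-0.43,0.6],[0,0,0.6,0,0.6],[0,0,0.7,0,0.6],[0,0,0.7,0,0.6],[0,0,0.5,0,0.6],[0,0,0.3,0,0.6],[0,0,0.17,0,0.6],[0,0,0,0,0.6]]'; python3 -m creep '[[0,0,0,0,0],[0,0,0,0,0],[0,0,0,0,0],[0,0,0,0,0],[0,0,0,0,0]]' 40
```

```text
clock: 4.2
position: [0.5169, 0.2392, 0.0158]
ee_rot: [-1.921, -2.486, 0.0]
force: [1.0, -0.3, 0.4]
width: 0.599
gripper_force: 0.0
clock: 4.82
position: [0.5171, 0.2394, 0.016]
ee_rot: [1.922, 2.485, 0.001]
force: [-0.2, 0.2, 0.7]
width: 0.149
gripper_force: 40.0
```

```bash
python3 - <<'E'
from h import *
from scipy.optimize import minimize
for n in("top","scene"):
    p=np.load(n+"_p.npy");c=np.load(n+"_c.npy").astype(int)
    h=(abs(p[...,0]-.557)<.12)&(abs(p[...,1]+.18)<.14)&(p[...,2]>.008)&(p[...,2]<.05)
    q=p[h]
    zr=(q[:,2]>.034)
    def loc(a):
        t=np.radians(a[2]);d=q[:,:2]-a[:2];return d@np.array([[np.cos(t),-np.sin(t)],[np.sin(t),np.cos(t)]])
    # signed footprint fit: soft box of 140x200
    def cost(a):
        l=loc(a);o=np.maximum(abs(l)-[.07,.10],0);return (o**2).sum()*1e6
    r=cv2.minAreaRect(q[:,:2].astype(np.float32));print(n,len(q),r)
    l=loc([.557,-.1805,-7.4])
    for s in(-1,1):   # wall and strip per y half
        for y0 in(.02,.05,.08):
            m=(abs(l[:,1]-s*y0)<.015)
            w=m&(l[:,0]>.045)&zr; st=m&(abs(l[:,0]-.005)<.012)&(q[:,2]>.035)
            print(s*y0,"wall",l[w,0].round(3).min(initial=9),l[w,0].max(initial=-9).round(4),w.sum(),"strip",l[st,0].min(initial=9).round(4),l[st,0].max(initial=-9).round(4),np.median(l[st,0]).round(4),st.sum())
E
```

```text
top 2171 ((0.5561445355415344, -0.18153102695941925), (0.27363720536231995, 0.2326994091272354), 88.61475372314453)
-0.02 wall 0.054 0.0639 27 strip -0.0069 0.0033 -0.0013 34
-0.05 wall 0.056 0.0643 22 strip -0.007 0.0141 -0.0029 35
-0.08 wall 0.045 0.0642 27 strip -0.0068 0.0161 0.0003 11
0.02 wall 0.054 0.0631 22 strip -0.0069 0.0027 -0.0021 29
0.05 wall 0.054 0.0646 23 strip -0.0069 0.0035 -0.0021 32
0.08 wall 0.045 0.0616 28 strip -0.0063 0.0141 0.0011 11
scene 2215 ((0.5674141049385071, -0.18238875269889832), (0.19844315946102142, 0.17609913647174835), 82.72045135498047)
-0.02 wall 0.052 0.0612 30 strip -0.0067 0.0 -0.0028 21
-0.05 wall 0.051 0.0619 30 strip -0.0068 0.0005 -0.0013 23
-0.08 wall 0.051 0.0609 30 strip -0.006 0.0002 -0.001 6
0.02 wall 0.05 0.0611 30 strip -0.0057 0.002 -0.0024 27
0.05 wall 0.05 0.0634 32 strip -0.0065 0.0014 -0.002 29
0.08 wall 0.05 0.0605 29 strip -0.0065 0.0151 -0.0036 6
```

```bash
python3 -m creep '[[0,0,-0.3,0,0],[0,0,-0.6,0,0],[0,0,-0.8,0,0],[0,0,-0.8,0,0],[0,0,-0.8,0,0],[0,0,-0.5,0,0],[0,0,-0.2,1,0],[0,0,0,1,0],[0,0,0,1,0],[0,0,0,1,0],[0,0,0,1,0],[0,0,0,0.45,0]]'; python3 w.py pics/w2.png
```

```text
clock: 6.32
position: [0.5166, 0.2391, 0.1763]
ee_rot: [-2.358, -2.076, 0.0]
force: [0.3, -0.6, -2.4]
width: 0.15
gripper_force: 40.0
6.325 [0.5166 0.2391 0.1763] xt [0.127 0.992 0.   ] yt [ 0.992 -0.127 -0.   ] zt [-0.  0. -1.] [ 0.25 -0.57 -2.37] [-0.85  0.41  0.44  1.8  -0.21  0.98 -0.45]
```

```bash
python3 -m creep '[[-0.4,0,0,0,0],[-0.9,0.15,0,0,0],[-1,0.15,0,0,0],[-1,0.15,0,0,0],[-1,0.15,0,0,0],[-1,0.15,0,0,0],[-1,0.15,0,0,0],[-1,0.15,0,0,0],[-1,0.15,0,0,0],[-1,0.165,0,0,0],[-0.7,0.15,0,0,0],[-0.24,0,0,0,0]]'; python3 -m creep '[[0,0,0.3,0,0],[0,0,0.6,0,0],[0,0,0.6,0,0],[0,0,0.5,0,0],[0,0,0.3,0,0],[0,0,0,0,0]]'; python3 w.py pics/w3.png
python3 - <<'E'
from h import *
im=vision.get_image("scene");p=pts(im);np.save("scene_p.npy",p);np.save("scene_c.npy",im["pixels"])
cv2.imwrite("pics/s3.png",cv2.resize(im["pixels"][110:260,180:380],(800,600),interpolation=cv2.INTER_CUBIC))
E
```

```text
clock: 7.88
position: [0.5244, -0.1777, 0.1761]
ee_rot: [2.36, 2.073, -0.001]
force: [-0.1, 0.4, -2.9]
width: 0.15
gripper_force: 40.0
clock: 8.62
position: [0.5249, -0.1736, 0.083]
ee_rot: [-2.354, -2.077, 0.001]
force: [0.3, -0.4, -1.9]
width: 0.15
gripper_force: 40.0
8.625 [ 0.5249 -0.1736  0.083 ] xt [0.125 0.992 0.   ] yt [ 0.992 -0.125 -0.002] zt [-0.002  0.001 -1.   ] [ 0.27 -0.41 -1.9 ] [-0.12  0.51  0.47  1.94 -0.33  0.77  0.42]
```

View pics/s3.png

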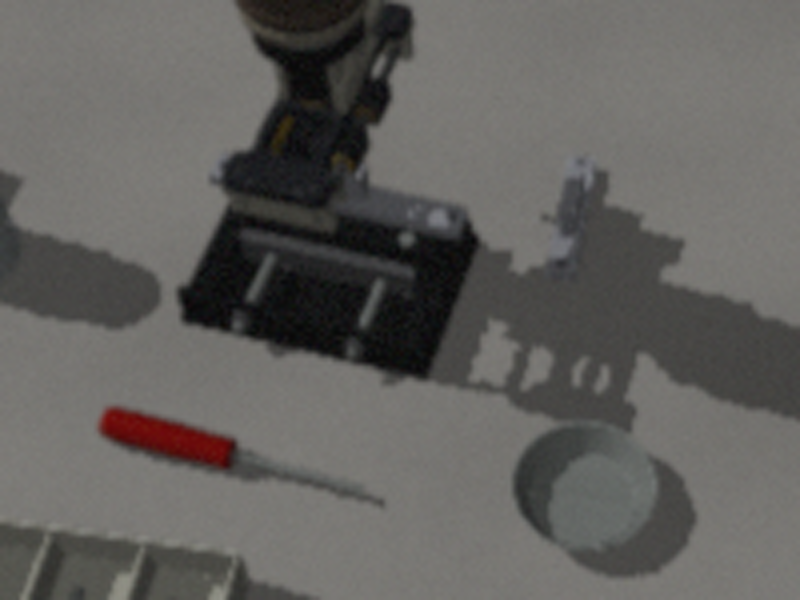

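View pics/w3.png

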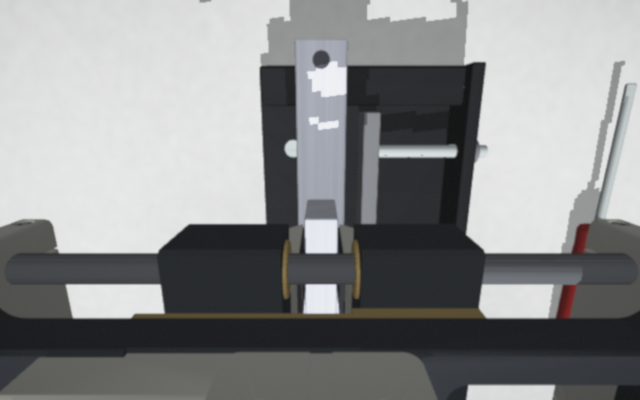

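The scene crop shows the bar over the front of the rests, parallel to the strip (240-415, 235-275), with the short bar untouched. The wrist view shows the bar end at (322,42), strip edge at about x=365 px, wall at about 475 px, and the holder end at row 68, with everything parallel. I'll now measure offsets from its depth.

```bash
cat > m.py <<'E'
from h import *
p=np.load("w_p.npy")
s=readout.observe();R=cv2.Rodrigues(s["ee_rot"])[0];P=p-s["position"]
lx,ly,z=P@R[:,0],P@R[:,1],p[...,2]   # along bar, pressing dir, world z
def edge(lab,m,r,f,bins):
    for a,b in zip(bins[:-1],bins[1:]):
        k=m&(r>a)&(r<b);v=lab[k]
        if len(v)>8: print("  %.3f..%.3f n%d lo %.4f hi %.4f z %.4f"%(a,b,len(v),np.percentile(v,2),np.percentile(v,98),np.median(z[k])))
v,u=np.mgrid[:400,:640]
im=v<222
Z=s["position"][2]
print("bar edges");edge(ly,im&(abs(z-(Z-.004))<.005)&(abs(ly)<.02),lx,0,np.arange(.03,.12,.02))
print("bar end");edge(lx,im&(abs(z-(Z-.004))<.005)&(lx>.06),ly,0,[-.01,0,.01])
print("strip");edge(ly,im&(abs(z-.040)<.004)&(ly>.022)&(ly<.048),lx,0,np.arange(.03,.1,.015))
print("wall");edge(ly,im&(abs(z-.038)<.004)&(ly>.075),lx,0,np.arange(.03,.11,.015))
print("holder end (rest top)");edge(lx,im&(abs(z-.030)<.004)&(lx>.05),ly,0,[.02,.04,.06,.08])
E
python3 m.py
```

```text
bar edges
  0.030..0.050 n1904 lo -0.0130 hi 0.0099 z 0.0802
  0.050..0.070 n2100 lo -0.0130 hi 0.0099 z 0.0802
  0.070..0.090 n2301 lo -0.0130 hi 0.0099 z 0.0802
  0.090..0.110 n1081 lo -0.0128 hi 0.0097 z 0.0802
bar end
  -0.010..0.000 n1851 lo 0.0606 hi 0.0981 z 0.0803
  0.000..0.010 n1894 lo 0.0605 hi 0.0981 z 0.0802
strip
  0.030..0.045 n409 lo 0.0237 hi 0.0333 z 0.0412
  0.045..0.060 n438 lo 0.0237 hi 0.0334 z 0.0411
  0.060..0.075 n201 lo 0.0237 hi 0.0331 z 0.0411
wall
  0.030..0.045 n380 lo 0.0853 hi 0.0932 z 0.0389
  0.045..0.060 n405 lo 0.0853 hi 0.0931 z 0.0390
  0.060..0.075 n420 lo 0.0853 hi 0.0933 z 0.0390
  0.075..0.090 n448 lo 0.0852 hi 0.0931 z 0.0389
  0.090..0.105 n137 lo 0.0852 hi 0.0932 z 0.0388
holder end (rest top)
  0.020..0.040 n1276 lo 0.0599 hi 0.0919 z 0.0312
  0.040..0.060 n1246 lo 0.0705 hi 0.0919 z 0.0311
  0.060..0.080 n1243 lo 0.0705 hi 0.0919 z 0.0312
```

```bash
python3 -m creep '[[-0.045,0,0.2,0,0],[0,0,0.3,0,0],[0,0,0.25,0,0],[0,0,0.1,0,0],[0,0,0,0,0]]'; python3 -m creep '[[0,0,0.025,0,0],[0,0,0,0,0]]'; python3 -m creep '[[0,0,0.025,0,0],[0,0,0,0,0]]'; python3 -m creep '[[0,0,0,0,0],[0,0,0,0,0]]'
```

```text
clock: 9.35
position: [0.525, -0.1765, 0.0495]
ee_rot: [-2.357, -2.077, 0.001]
force: [-0.4, 0.9, -1.3]
width: 0.154
gripper_force: 40.0
clock: 9.6
position: [0.5254, -0.1765, 0.0491]
ee_rot: [2.357, 2.077, 0.0]
force: [0.3, -0.7, -2.0]
width: 0.151
gripper_force: 40.0
clock: 9.85
position: [0.5253, -0.1764, 0.048]
ee_rot: [2.357, 2.077, 0.0]
force: [0.4, 0.2, -1.5]
width: 0.152
gripper_force: 40.0
clock: 10.1
position: [0.5253, -0.1765, 0.0479]
ee_rot: [2.357, 2.077, 0.0]
force: [-0.2, 0.6, -2.1]
width: 0.149
gripper_force: 40.0
```

```bash
python3 -m creep '[[0,0,0.025,0,0],[0,0,0,0,0]]'; python3 -m creep '[[0,0,0.025,0,0],[0,0,0,0,0]]'; python3 -m creep '[[0,0,0.015,0,0],[0,0,0,0,0]]'
```

```text
clock: 10.35
position: [0.5252, -0.1764, 0.0468]
ee_rot: [-2.357, -2.077, 0.0]
force: [0.4, 0.2, -2.0]
width: 0.148
gripper_force: 40.0
clock: 10.6
position: [0.5253, -0.1764, 0.046]
ee_rot: [2.357, 2.077, 0.0]
force: [-0.9, 0.4, 1.5]
width: 0.148
gripper_force: 40.0
clock: 10.85
position: [0.5253, -0.1765, 0.046]
ee_rot: [-2.357, -2.077, -0.001]
force: [-3.0, 1.5, 8.9]
width: 0.15
gripper_force: 40.0
```

```bash
python3 -m creep '[[0,0,-0.007,0,0],[0,0,0,0,0],[0,0,0,0,0]]'; python3 w.py pics/w4.png; python3 m.py
```

```text
clock: 11.22
position: [0.5253, -0.1764, 0.046]
ee_rot: [2.357, 2.077, 0.001]
force: [-2.9, -0.0, 7.2]
width: 0.152
gripper_force: 40.0
11.225 [ 0.5253 -0.1764  0.046 ] xt [0.126 0.992 0.   ] yt [ 0.992 -0.126  0.   ] zt [ 0.  0. -1.] [-2.9  -0.02  7.22] [-0.08  0.57  0.44  1.96 -0.37  0.69  0.46]
bar edges
  0.030..0.050 n1924 lo -0.0120 hi 0.0110 z 0.0432
  0.050..0.070 n2085 lo -0.0120 hi 0.0109 z 0.0432
  0.070..0.090 n2348 lo -0.0119 hi 0.0110 z 0.0432
  0.090..0.110 n981 lo -0.0116 hi 0.0108 z 0.0432
bar end
  -0.010..0.000 n1845 lo 0.0608 hi 0.0975 z 0.0432
  0.000..0.010 n1836 lo 0.0608 hi 0.0974 z 0.0432
strip
  0.030..0.045 n606 lo 0.0239 hi 0.0336 z 0.0411
  0.045..0.060 n661 lo 0.0238 hi 0.0336 z 0.0411
  0.060..0.075 n390 lo 0.0239 hi 0.0336 z 0.0411
wall
  0.030..0.045 n577 lo 0.0855 hi 0.0934 z 0.0389
  0.045..0.060 n603 lo 0.0854 hi 0.0935 z 0.0389
  0.060..0.075 n663 lo 0.0854 hi 0.0933 z 0.0389
  0.075..0.090 n704 lo 0.0853 hi 0.0934 z 0.0389
  0.090..0.105 n327 lo 0.0854 hi 0.0933 z 0.0389
holder end (rest top)
  0.020..0.040 n1958 lo 0.0584 hi 0.0941 z 0.0312
  0.040..0.060 n1872 lo 0.0727 hi 0.0942 z 0.0311
  0.060..0.080 n1888 lo 0.0730 hi 0.0941 z 0.0312
```

View pics/w4.png

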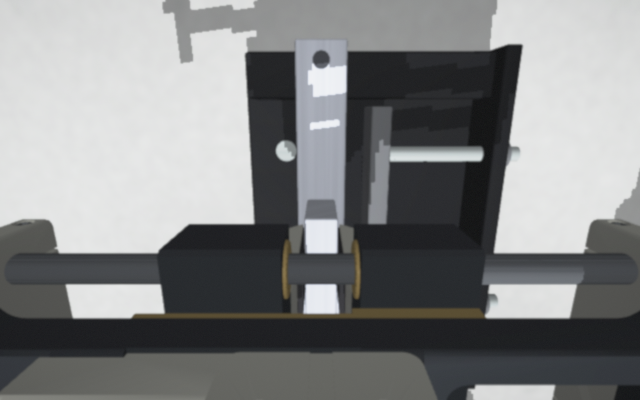

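The wrist view shows the bar lying on the rest, with its end at (322,42) past the holder end at row 50. It's parallel to the strip at about 370 px and roughly 12.4 mm short of it, centred within about 0.5 mm. Now I'll press slowly, aiming for about 32 mm of total travel.

```bash
python3 -m creep '[[0,0.03,-0.006,0,0],[0,0.06,0,0,0],[0,0.06,0,0,0],[0,0.06,0,0,0],[0,0.06,0,0,0],[0,0.03,0,0,0],[0,0,0,0,0]]'; python3 -m creep '[[0,0.05,0,0,0],[0,0.05,0,0,0],[0,0.05,0,0,0],[0,0.05,0,0,0],[0,0.05,0,0,0],[0,0.05,0,0,0],[0,0.05,0,0,0],[0,0.03,0,0,0],[0,0,0,0,0],[0,0,0,0,0]]'; python3 w.py pics/w5.png; python3 m.py
```

```text
clock: 12.15
position: [0.5347, -0.1779, 0.046]
ee_rot: [-2.355, -2.074, 0.003]
force: [-10.0, 2.0, 15.2]
width: 0.148
gripper_force: 40.0
clock: 13.4
position: [0.547, -0.1796, 0.046]
ee_rot: [-2.353, -2.07, 0.007]
force: [-20.1, 3.1, 25.5]
width: 0.15
gripper_force: 40.0
13.4 [ 0.547  -0.1796  0.046 ] xt [0.127 0.992 0.002] yt [ 0.992 -0.127 -0.009] zt [-0.008  0.003 -1.   ] [-20.06   3.15  25.51] [-0.08  0.6   0.44  1.9  -0.37  0.73  0.45]
bar edges
  0.030..0.050 n2594 lo -0.0121 hi 0.0193 z 0.0429
  0.050..0.070 n2800 lo -0.0121 hi 0.0194 z 0.0430
  0.070..0.090 n2345 lo -0.0123 hi 0.0106 z 0.0433
  0.090..0.110 n988 lo -0.0122 hi 0.0103 z 0.0432
bar end
  -0.010..0.000 n1840 lo 0.0608 hi 0.0975 z 0.0434
  0.000..0.010 n1840 lo 0.0608 hi 0.0974 z 0.0432
strip
wall
holder end (rest top)
  0.020..0.040 n1881 lo 0.0733 hi 0.0946 z 0.0311
  0.040..0.060 n1891 lo 0.0735 hi 0.0946 z 0.0312
  0.060..0.080 n754 lo 0.0509 hi 0.0952 z 0.0311
```

Friction is adding downforce (25 N), so I'll ease upward a little.

```bash
python3 -m creep '[[0,0,-0.02,0,0],[0,0,0,0,0]]'; python3 -m creep '[[0,0,-0.02,0,0],[0,0,0,0,0],[0,0,0,0,0]]'
```

```text
clock: 13.7
position: [0.5496, -0.1799, 0.0461]
ee_rot: [-2.355, -2.074, 0.004]
force: [-8.2, -0.1, 4.3]
width: 0.148
gripper_force: 40.0
clock: 14.08
position: [0.5501, -0.1799, 0.0464]
ee_rot: [-2.355, -2.075, 0.004]
force: [-5.9, -1.7, -3.1]
width: 0.156
gripper_force: 40.0
```

```bash
python3 -m creep '[[0,0,0.008,0,0],[0,0.03,0,0,0],[0,0.04,0,0,0],[0,0.04,0,0,0],[0,0.03,0,0,0],[0,0,0,0,0],[0,0,0,0,0]]'; python3 w.py pics/w6.png; python3 m.py | head -8
```

```text
clock: 14.95
position: [0.5554, -0.1805, 0.0464]
ee_rot: [-2.355, -2.074, 0.004]
force: [-6.5, -0.0, 0.3]
width: 0.15
gripper_force: 40.0
14.95 [ 0.5554 -0.1805  0.0464] xt [0.126 0.992 0.   ] yt [ 0.992 -0.126 -0.004] zt [-0.004  0.001 -1.   ] [-6.53 -0.    0.26] [-0.08  0.61  0.44  1.88 -0.37  0.74  0.44]
bar edges
  0.030..0.050 n2588 lo -0.0120 hi 0.0194 z 0.0432
  0.050..0.070 n2804 lo -0.0120 hi 0.0193 z 0.0432
  0.070..0.090 n2322 lo -0.0122 hi 0.0107 z 0.0435
  0.090..0.110 n992 lo -0.0122 hi 0.0107 z 0.0435
bar end
  -0.010..0.000 n1838 lo 0.0608 hi 0.0974 z 0.0436
  0.000..0.010 n1839 lo 0.0608 hi 0.0974 z 0.0435
```

```bash
python3 -m creep '[[0,0.03,0.006,0,0],[0,0.03,0.004,0,0],[0,0,0,0,0],[0,0,0,0,0],[0,0,0,0,0]]'; python3 w.py pics/w7.png; cat > d.py <<'E'
from h import *
s=readout.observe()["position"]-[.5253,-.1764,.046]
print("strip mm",(s@[.992,-.126,0]-.0124)*1e3)
p=np.load("w_p.npy");q=p[:222].reshape(-1,3)
ex=np.array([.992,-.127]);d=(q[:,:2]-readout.observe()["position"][:2]);x=d@ex;y=d@[.127,.992]
for a in(.04,.055):
    k=(abs(y-a)<.008)
    print(np.percentile(x[k&(abs(x)<.012)&(q[:,2]>.04)],[2]),"strip",np.percentile(x[k&(x>-.02)&(x<.035)&(abs(q[:,2]-.041)<.004)],99),"wall",np.percentile(x[k&(x>.045)&(x<.075)&(abs(q[:,2]-.039)<.003)],[2,98]))
E
python3 d.py
```

```text
clock: 15.62
position: [0.5575, -0.1807, 0.0461]
ee_rot: [-2.355, -2.074, 0.004]
force: [-8.4, 0.7, 4.4]
width: 0.15
gripper_force: 40.0
15.625 [ 0.5575 -0.1807  0.0461] xt [0.126 0.992 0.001] yt [ 0.992 -0.126 -0.005] zt [-0.005  0.001 -1.   ] [-8.36  0.67  4.42] [-0.08  0.61  0.44  1.87 -0.37  0.74  0.44]
strip mm 20.080359753740964
[-0.01149491] strip 0.02069115026227636 wall [0.05331092 0.06090379]
[-0.01149375] strip 0.02063594719769524 wall [0.05320948 0.0609374 ]
```

The strip is at about 20 mm (8 N) and the bar is flat with a small downforce. Now the hold.

```bash
python3 -m creep '[[0,0,0,0,0],[0,0,0,0,0],[0,0,0,0,0],[0,0,0,0,0],[0,0,0,0,0],[0,0,0,0,0],[0,0,0,0,0],[0,0,0,0,0],[0,0,0,0,0],[0,0,0,0,0],[0,0,0,0,0],[0,0,0,0,0]]'; python3 -m creep '[[0,0,0,0,0],[0,0,0,0,0],[0,0,0,0,0],[0,0,0,0,0],[0,0,0,0,0],[0,0,0,0,0],[0,0,0,0,0],[0,0,0,0,0],[0,0,0,0,0],[0,0,0,0,0],[0,0,0,0,0],[0,0,0,0,0]]'; python3 w.py pics/w8.png; python3 d.py
```

```text
clock: 17.18
position: [0.5575, -0.1808, 0.0461]
ee_rot: [-2.355, -2.074, 0.004]
force: [-8.3, 0.5, 4.1]
width: 0.149
gripper_force: 40.0
clock: 18.68
position: [0.5575, -0.1808, 0.0461]
ee_rot: [-2.355, -2.074, 0.004]
force: [-8.3, 0.4, 4.1]
width: 0.15
gripper_force: 40.0
18.675 [ 0.5575 -0.1808  0.0461] xt [0.126 0.992 0.   ] yt [ 0.992 -0.126 -0.005] zt [-0.005  0.001 -1.   ] [-8.32  0.41  4.11] [-0.08  0.61  0.44  1.87 -0.37  0.74  0.44]
strip mm 20.06816687985666
[-0.01151927] strip 0.020734656135179764 wall [0.0532864 0.0610242]
[-0.01149427] strip 0.02071593435658925 wall [0.05319781 0.06087795]
```

View pics/w8.png

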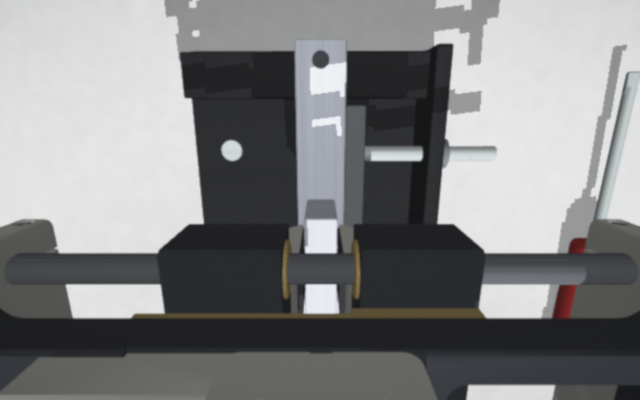

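The bar's edge (347 px) is flush along the strip (347-365 px). The guide rods stick out behind the wall at (470,153), and the screwdriver is untouched. The force stayed steady through the 3 s hold, so I'll hand in.

```bash
python3 -c "from cell import sign_off; print(sign_off())"
```

```text
the job is handed in; nothing more can be done
None
```

The long bar lies flat and centred (within about 0.5 mm) on both rests, held by the fingers against the strip at about 20 mm (8 N) after a steady 3 s hold; I handed it in at 18.7 s, though friction on the rests pushed the wrist force to about 33 N for a moment before I eased it off.

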